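Index and stamp two turned caps on the dial fixture

ROBOT

A 6-joint arm with a two-finger parallel gripper is mounted at the origin on the work surface. World frame = base frame: x ahead of the robot, y to its left, z up, the work surface at z = 0. Lengths are in m, angles in rad, forces in N, time in s.
With the tool pointing down it reaches from about 0.275 to 0.825 m from the base axis. Payload 4.9 kg.
Tool frame: the origin (TCP) lies between the finger pads; the fingertips stand 14 mm ahead of it and the grasp point (between the pads) lies 5 mm behind it; z points along the fingers, y is the line along which they close (so a half turn about z gives the same grasp; the last joint's range is limited). The gripper opens to 85 mm and grips with 20 to 120 N. Pads are 22 mm wide; open, the fingers measure 114 mm over their backs; the gripper's body (76 mm by 85 mm) begins 54 mm behind the grasp point. The pads swing forward as they close: fully open they stand 13 mm farther back than shut.
Start: joints at [-1.26, 0.326, -0.193, 1.052, 0, 1.437], TCP at [0.237, -0.496, 0.245] pointing down, gripper open.
Joint ranges: [-2.65, 2.65], [-0.97, 1.79], [-1.3, 1.35], [-1.93, 2.1], [-1.47, 1.37], [-3.14, 3.14]. Speed limits (rad/s): [2.57, 2.57, 3.14, 3.14, 3.14, 3.14].

INTERFACE

Orientations are given as a unit quaternion [x, y, z, w].
In Python, from station import env gives the robot as it stands. The module is installed in compiled form; this text tells all that it offers.
- The arm moves only by the tool drive_tool, never from a script. Its argument "deltas" is a list that holds one entry, the list of rows, each a list of 5 numbers: the shift along the tool's x, y, z in mm, then the turn about the tool's z in degrees, then the opening, from 0 (shut) to 1 (fully open). A call has 1 to 10 rows; each row shifts and turns the commanded pose from where the row before left it, along the tool's axes as they then stand; what a row does not reach is not made up. A row lasts 1/10 s, in which the tool goes at most 50 mm and 8.59 degrees, less where a joint would pass 70% of its speed; a pose out of reach is approached as far as the arm can. A call with a gripper value outside its range is refused whole. The fingers move at their own pace and stop on an object; the grip force is fixed at half the most. Time passes only in rows, so rows that do not move let the fingers close. It gives the time, the measured TCP pose, the force, the opening and the grip force at its end, in the units of the state.
- env.get_obs(): the state, without advancing time (a new reading comes with each control period).
- env.read_camera(name): name is "scene" or "side" or "wrist"; returns the picture (400x640x3 uint8, red, green, blue); there is no depth.
- env.camera_info(name): a dict with "fx", "fy", "cx", "cy" (pixels), "dist_coeffs" ([k1, k2, p1, p2, k3] as OpenCV has them; the pictures are not rectified), "R" (3x3) and "t" (3): a world point X has camera coordinates R X + t; the wrist camera has in their place "T_tool_cam" (4x4, takes a point from camera to tool coordinates, whose origin is the TCP and whose axes are the flange's). Camera axes: x right, y down, z forward; pixel columns grow to the right and rows downward; lengths in m; the calibration is good to about 2 mm. A picture is of the moment at which its call begins: read the wrist's pose just before it. camera_info takes no time and is no camera call.
- env.finish_job(): hands the job in; it is judged then, once.
Trained networks look in the newest picture that a camera, given by its name, has taken for a name from the list of things; names that differ only in an ending like _2 or _b are one class to them, and where a whole thing is asked for, a point or a joint stands for the part that bears it (a point fixed in the world has none). Each returns a list of dicts, best first, with "p" (0 to 1); they miss things now and then, are a little off and sometimes report something else, mostly with a low value. They report only what shows in the picture. A call takes as long as a camera call.
- env.search_frame(camera, thing): "rect" ([left, top, right, bottom] in pixels, round what is visible of it).
- env.mark_of(camera, thing): "at" ([column, row] in pixels: a listed point, or the origin of a listed thing).
The state is a dict: "clock": time; "joint_pos": joint angles; "qvel": joint speeds; "joint_torque": joint torques, N m; "ee_pos": TCP position; "ee_rot": TCP orientation; "force": force on the tool from outside, world axes, zero at the start; "ft_torque": the same for the moment, N m; "grip_width": opening from 0.0 (shut) to 1.0 (fully open); "grip_force": force on a finger pad.
Only numpy, scipy, OpenCV 4.12 (cv2) and the standard library are available. Lean on these libraries where they do the work, as an engineer would, in place of code of your own. Each camera call takes 0.05 s, during which the arm holds its last target. There are 200 camera calls.

TASK

Two brass caps wait on the dial of the marking fixture. First clear the wooden sanding block out of the lever's way and lay it flat in the shallow steel tray; then index the first cap under the stamp by swinging the lever to its stop and letting it spring back, mark it by pressing the plunger fully down once the lever is home, and do the same for the second cap, stamping nothing but the caps. Leave both caps marked, the second under the stamp, with lever and plunger sprung back, the block in the tray, and the other things on the bench where they are.

Things in the scene. Friction and masses are not known exactly. Their poses are not given: they have to be found in the camera images.
- fixture: Grey marking fixture, fixed. Origin: on the bench under the dial's upright axis, z up, +x from that axis to the column at its back (column 40 x 50 mm at x = 122 mm, 171 mm high; its arm over the dial holds the stamp's barrel). Base plate x -85 to 155, y -85 to 85 mm, 14 mm high. Dial: radius 70 mm, top at 54 mm, six nests at 48 mm radius.
- cap1 (a point): Top centre of the first brass cap to be marked, 29 mm wide, its top 76 mm above the bench, fast in its nest on the dial, 48 mm from the dial's axis. At the start it stands one place (60 degrees, anticlockwise from above) before the stamp; an empty nest is under the stamp.
- cap2 (a point): Top centre of the second brass cap, the same size and fast in its nest, at the start two places (120 degrees) before the stamp. The other four nests are empty.
- lever_bar (a point): Point on top of the index lever's steel bar, 100 mm from the dial's axis and 26 mm above the bench. The bar is 20 mm wide, 16 to 26 mm above the bench; it turns about the dial's axis below the dial and reaches 172 mm from it.
- handle (a point): Point on the axis of the lever's upright round black handle, 65 mm above the bench, 160 mm from the dial's axis. The handle is 22 mm wide (thinner at its foot), from 26 to 100 mm above the bench. At rest the lever points 213 degrees anticlockwise from the fixture's +x (towards its -x and -y). It swings clockwise seen from above: past the fixture's -x side towards +y.
- lever (a joint): Angle of the lever, rad, growing clockwise: 0 at rest, 1.14 at its stop. Sprung: about 2 N at the handle start it, about 8 N hold it at the stop; let go, it springs back within half a second. A pawl turns the dial with it on the way out (after some 0.06 rad idle) and slips on the way back: each full stroke advances the dial one place.
- dial (a joint): Angle of the dial, rad, growing clockwise: 0 at the start, 1.047 with the first cap under the stamp, 2.094 with the second. It stays where the lever leaves it (a full stroke leaves it 0 to 0.05 rad past the exact place) and cannot run back.
- plunger_top (a point): Centre of the top of the stamp's black mushroom head, 37 mm wide, over the stamping place at fixture x = 48 mm, y = 0; 222 mm above the bench when up.
- plunger (a joint): Stamp's travel downwards, m: 0 up, 0.015 fully down at its stop. Its spring takes about 5 N at the start and 12 N at the stop, and lifts it again.
- block: Wooden sanding block with a black rubber sole, 45 mm (its x) by 90 mm (its y) by 37 mm high, about 160 g, lying in the lever's swing on the bench at the start. Origin at the centre of its underside.
- tray: Shallow sheet-steel tray, 230 mm (its x) by 160 mm (its y), 18 mm high, walls and floor 3 mm, fixed on the bench at the left or the right. Origin at the centre of its underside. An oilstone lies along its -y side; the +y side is free.
- stone: Grey oilstone in the tray, 110 x 28 x 12 mm, its length about along the tray's x. Origin at the centre of its underside. To be left alone.
- tin: Tin of wood-handled files standing on one side of the dial, 74 mm wide, 200 mm high over the handles. Origin at the centre of its underside. To be left alone.
- sleeve: Brown abrasive sleeve standing on the other side of the dial, 72 mm wide, 65 mm high. Origin at the centre of its underside. To be left alone.
- burrs: Open grey plastic box of burrs, 160 (x) x 110 (y) x 40 mm, at the left or right, across from the tray. Origin at the centre of its underside. To be left alone.
- disc: Brown cutting disc lying flat between robot and fixture, to the right, 115 mm wide, 6 mm thick. Origin at the centre of its underside. To be left alone.
- brush: Wood-handled brush lying at the left behind, 200 mm long along its x, about 20 mm high. Origin under its middle. To be left alone.
- spray: Grey spray can standing at the far right, 58 mm wide, 175 mm high. Origin at the centre of its underside. To be left alone.

How it is judged:
By the outcome, as a careful person would: the job done as asked, in the order asked, and still so for the second after the job is handed in, with the robot touching nothing.
It also fails if it takes over 72 s, if anything falls off the work surface, if the arm or the gripper's body presses on something with over 40 N, if the wrist force passes 120 N, or if a joint passes its speed limit or range.

## Working session

There is one attempt and no reset: what is moved stays moved. The work goes in short steps, Python scripts to look and compute and a tool call to move; the robot and the scene stay as the last step left them, time stands still between calls to the robot, and variables do not carry over. Pictures are saved under pics/ and viewed, at most 10 in all, crops included, and the job is handed in when it is done.

Besides the shell and the picture viewer there is one more tool, called after "Call:" in YAML: its name, and indented under it one key for each argument. drive_tool: Moves the arm, as the interface text tells. Its arguments: {"type":"object","properties":{"deltas":{"type":"array","items":{"type":"array","items":{"type":"array","items":{"type":"number"}}}}},"required":["deltas"]}

```bash
mkdir -p pics
cat > h.py <<'E'
import numpy as np,cv2
from station import env
from scipy.spatial.transform import Rotation as Ro
def ray(cam,uv):
    i=env.camera_info(cam);K=np.array([[i['fx'],0,i['cx']],[0,i['fy'],i['cy']],[0,0,1]])
    p=cv2.undistortPoints(np.array([[uv]],float),K,np.array(i['dist_coeffs'],float))[0,0]
    d=np.array([p[0],p[1],1.])
    if 'R' in i: R=np.array(i['R']);t=np.array(i['t']);return -R.T@t,R.T@d
    o=env.get_obs();T=np.eye(4);T[:3,:3]=Ro.from_quat(o['ee_rot']).as_matrix();T[:3,3]=o['ee_pos']
    T=T@np.array(i['T_tool_cam']);return T[:3,3],T[:3,:3]@d
def onz(cam,uv,z):
    c,d=ray(cam,uv);return c+d*(z-c[2])/d[2]
def proj(cam,P):
    i=env.camera_info(cam);K=np.array([[i['fx'],0,i['cx']],[0,i['fy'],i['cy']],[0,0,1]])
    return cv2.projectPoints(np.array(P,float).reshape(-1,1,3),cv2.Rodrigues(np.array(i['R']))[0],np.array(i['t'],float),K,np.array(i['dist_coeffs'],float))[0][:,0]
E
python3 - <<'E'
from h import *
o=env.get_obs();print(o)
for c in ['scene','side']:
    im=env.read_camera(c);cv2.imwrite(f'pics/{c}0.png',im[:,:,::-1])
    for n,z in [('fixture',0),('cap1',.076),('cap2',.076),('lever_bar',.026),('handle',.065),('plunger_top',.222),('block',0),('tray',0),('stone',.003),('tin',0),('sleeve',0),('burrs',0),('disc',0),('brush',0),('spray',0)]:
        r=env.mark_of(c,n)[:1]
        for q in r: print(c,n,round(q['p'],2),np.round(q['at'],1),np.round(onz(c,q['at'],z),3))
E
```

```text
{'clock': 0.0, 'joint_pos': array([-1.26020090e+00,  3.26973873e-01, -1.93599448e-01,  1.05202608e+00,
        1.43287618e-05,  1.43663277e+00]), 'qvel': array([ 0.00056758,  0.00082371,  0.00175218, -0.00247524,  0.00088647,
       -0.00032855]), 'joint_torque': array([-2.75257356e-03, -4.43394935e+01,  2.62443155e+01,  1.53306843e-02,
       -1.02997724e-04,  6.07713176e-06]), 'ee_pos': array([ 0.23648622, -0.49592247,  0.2444796 ]), 'ee_rot': array([ 9.75375017e-01,  2.20551047e-01, -7.22904945e-05, -8.98664738e-04]), 'force': array([-0.51996321,  0.08702252,  0.55706131]), 'ft_torque': array([-0.01579738,  0.00583542, -0.04251775]), 'grip_force': 0.0, 'grip_width': 0.996658249956585}
scene fixture 0.87 [340.  235.4] [ 0.613 -0.014  0.   ]
scene cap1 0.79 [352.3 214.8] [0.648 0.003 0.076]
scene cap2 0.79 [352.3 214.8] [0.648 0.003 0.076]
scene lever_bar 0.9 [303.5 236.5] [ 0.498 -0.053  0.026]
scene handle 0.75 [286.9 231.4] [ 0.45  -0.073  0.065]
scene plunger_top 0.63 [354.6 187.8] [ 0.646 -0.043  0.222]
scene block 0.57 [295.2 224.8] [0.465 0.026 0.   ]
scene tray 0.7 [304.4 15
[... 419 characters left out ...]
.2] [ 0.617 -0.024  0.   ]
side cap1 0.97 [299.1 212.5] [0.606 0.031 0.076]
side cap2 0.97 [299.1 212.5] [0.606 0.031 0.076]
side lever_bar 0.65 [335.9 213. ] [ 0.514 -0.047  0.026]
side handle 0.88 [356.5 206.1] [ 0.454 -0.071  0.065]
side plunger_top 0.63 [292.7 158.7] [ 0.654 -0.044  0.222]
side block 0.76 [336.  238.7] [0.482 0.028 0.   ]
side tray 0.89 [282.2 348. ] [0.483 0.401 0.   ]
side stone 0.72 [302.  334.9] [0.45  0.349 0.003]
side tin 0.72 [265.1 235.5] [0.694 0.106 0.   ]
side sleeve 0.62 [332.1 178.2] [ 0.592 -0.206  0.   ]
side burrs 0.71 [377.9 153.4] [ 0.48  -0.393  0.   ]
side disc 0.76 [393.7 189.5] [ 0.372 -0.241  0.   ]
side brush 0.62 [207.3 299.6] [0.741 0.365 0.   ]
```

View pics/scene0.png

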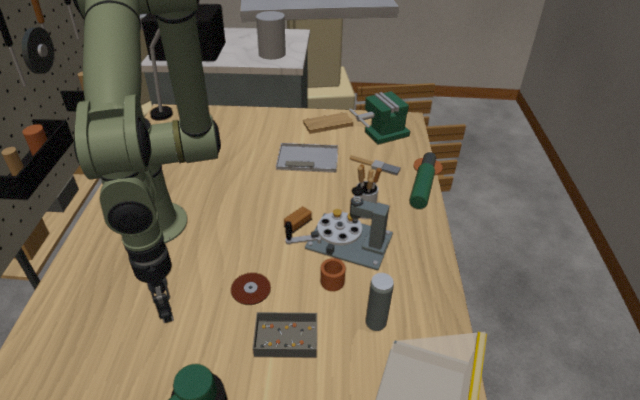

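View pics/side0.png

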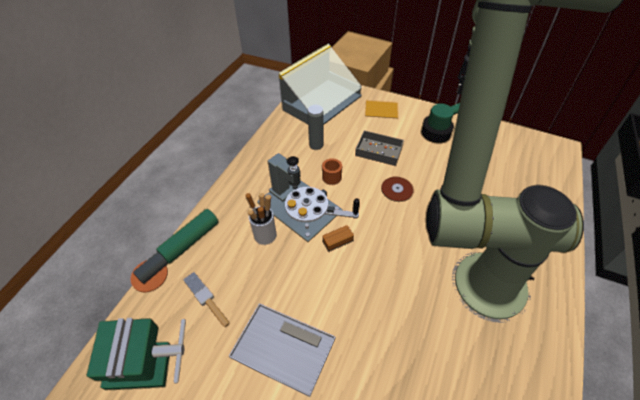

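The scene view shows the orange block at (297,219), the lever handle at (288,231), the fixture dial at (340,228) and the tray at (308,157). The side view agrees, with the block at (338,238) and the tray at (283,348). I'll move above the fixture for a wrist view.

Call:
drive_tool:
  deltas:
    - [[20, -18, -15, 0, 1], [40, -36, -20, 0, 1], [44, -38, -20, 0, 1], [44, -38, -20, 0, 1], [44, -38, -20, 0, 1], [44, -38, -15, 0, 1], [44, -38, 0, 0, 1], [44, -38, 0, 0, 1], [40, -36, 0, 0, 1], [20, -18, 0, 0, 1]]

```text
clock: 2.6
ee_pos: [0.4117, -0.0885, 0.3393]
ee_rot: [0.975, 0.222, 0.001, -0.0]
force: [-0.3, -0.4, 0.4]
grip_width: 1.0
grip_force: 0.0
```

Run:
```python
from h import *
o=env.get_obs();print(o['clock'],o['ee_pos'],o['ee_rot'],o['joint_pos'])
print(env.camera_info('wrist'))
im=env.read_camera('wrist');cv2.imwrite('pics/w0.png',im[:,:,::-1])
for n,z in [('fixture',0),('cap1',.076),('cap2',.076),('lever_bar',.026),('handle',.065),('plunger_top',.222),('block',0),('tray',0),('tin',0),('sleeve',0)]:
    for q in env.mark_of('wrist',n)[:2]: print(n,round(q['p'],2),np.round(q['at'],1),np.round(onz('wrist',q['at'],z),3))
```

```text
2.6 [ 0.41167712 -0.08850724  0.33934599] [ 9.75021403e-01  2.22110194e-01  5.62243949e-04 -9.41084667e-05] [-3.88016778e-01  3.11917831e-02 -3.15383230e-01  1.22340905e+00
  8.00076187e-04  2.30561974e+00]
{'fx': 306.82004516824287, 'fy': 306.82004516824287, 'cx': 319.2816338087931, 'cy': 200.9906317849199, 'dist_coeffs': array([-0.05580851,  0.        ,  0.        ,  0.        ,  0.        ]), 'T_tool_cam': array([[ 5.02216718e-04, -9.53213709e-01, -3.02296829e-01,
         7.77730068e-02],
       [ 9.99999485e-01,  2.12056223e-04,  9.92671875e-04,
        -1.87122727e-05],
       [-8.82124516e-04, -3.02297172e-01,  9.53213324e-01,
        -1.28409508e-01],
       [ 0.00000000e+00,  0.00000000e+00,  0.00000000e+00,
         1.00000000e+00]])}
fixture 0.82 [344.6   6.4] [ 0.613 -0.03   0.   ]
lever_bar 0.55 [328.1  80.2] [ 0.515 -0.056  0.026]
lever_bar 0.28 [320.2 126.6] [ 0.455 -0.073  0.026]
handle 0.91 [317.8 129.9] [ 0.452 -0.071  0.065]
block 0.76 [261.1  85.1] [0.47  0.028 0.   ]
block 0.72 [319.3 125. ] [ 0.454 -0.072  0.   ]
sleeve 0.57 [446.   77.8] [ 0.594 -0.208  0.   ]
```

View pics/w0.png

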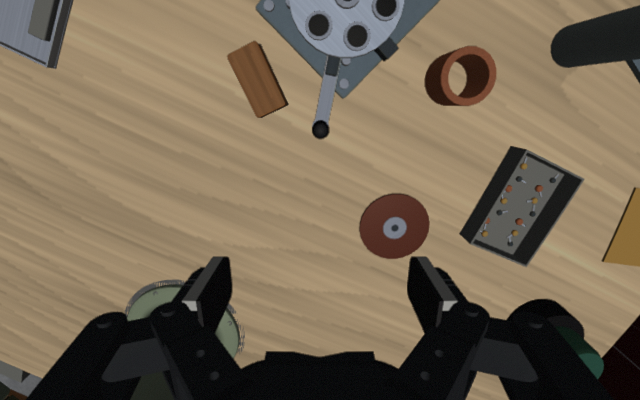

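The wrist view shows the block at about (257,79), the handle top at (320,129) and the base plate corner at (342,97). The tray corner is at the upper left. I'll compute the block pose next.

Run:
```python
from h import *
im=cv2.imread('pics/w0.png');hsv=cv2.cvtColor(im,cv2.COLOR_BGR2HSV)
print(hsv[79,257],hsv[79,220],hsv[110,287],hsv[60,240])
bx=hsv[79,257].astype(int)
m=((abs(hsv[:,:,0].astype(int)-bx[0])<5)&(abs(hsv[:,:,2].astype(int)-bx[2])<45)&(hsv[:,:,1]>bx[1]-40)).astype(np.uint8)
m[:,:215]=0;m[:,300:]=0;m[:30]=0;m[130:]=0
n,l,s,c=cv2.connectedComponentsWithStats(m);k=1+np.argmax(s[1:,4]);print(s[k],c[k])
ys,xs=np.where(l==k)
P=np.array([onz('wrist',(x,y),.037)[:2] for x,y in zip(xs,ys)])*1000
r=cv2.minAreaRect(P.astype(np.float32));print(r,cv2.boxPoints(r).round(1))
```

```text
[ 14 143 107] [ 18  81 171] [ 18  80 168] [ 14 143 109]
[ 227   41   58   77 2344] [255.9697099   78.99104096]Traceback (most recent call last):
  File "<stdin>", line 9, in <module>
  File "h.py", line 12, in onz
    c,d=ray(cam,uv);return c+d*(z-c[2])/d[2]
        ~~~^^^^^^^^
  File "h.py", line 9, in ray
    o=env.get_obs();T=np.eye(4);T[:3,:3]=Ro.from_quat(o['ee_rot']).as_matrix();T[:3,3]=o['ee_pos']
ValueError: time passes only in moves, steps and waits
```

```bash
sed -i 's/^def ray/O=env.get_obs()\ndef ray/; s/o=env.get_obs();T=np.eye/o=O;T=np.eye/' h.py
cat >> h.py <<'E'
def yaw(): return Ro.from_quat(O['ee_rot']).as_matrix()
def to(x,y,z,deg=None):
    "total tool-frame shift in mm to a world target, and turn about tool z so that tool y lies along world angle deg"
    R=yaw();d=R.T@(np.array([x,y,z])-O['ee_pos'])*1000
    a=0
    if deg is not None:
        cur=np.degrees(np.arctan2(R[1,1],R[0,1]));a=-((deg-cur+90)%180-90)
    print('shift',d.round(1),'turn',round(a,1),'j6',O['joint_pos'][5].round(2))
E
cat > blk.py <<'E'
from h import *
im=cv2.imread('pics/w0.png');hsv=cv2.cvtColor(im,cv2.COLOR_BGR2HSV).astype(int)
m=((abs(hsv[:,:,0]-14)<5)&(abs(hsv[:,:,2]-107)<45)&(hsv[:,:,1]>103)).astype(np.uint8)
m[:,:215]=0;m[:,300:]=0;m[:30]=0;m[130:]=0
n,l,s,c=cv2.connectedComponentsWithStats(m);k=1+np.argmax(s[1:,4])
ys,xs=np.where(l==k)
P=np.array([onz('wrist',(x,y),.037)[:2] for x,y in zip(xs,ys)])*1000
r=cv2.minAreaRect(P.astype(np.float32));b=cv2.boxPoints(r);print(r,b.round(1))
e=[b[1]-b[0],b[2]-b[1]];s=min(e,key=np.linalg.norm);a=np.degrees(np.arctan2(s[1],s[0]));print('short axis',a)
to(r[0][0]/1000,r[0][1]/1000,.022,a)
E
python3 blk.py
```

```text
((473.43377685546875, 29.157058715820312), (89.38577270507812, 44.35812759399414), 49.464393615722656) [[427.5   9.6]
 [461.2 -19.2]
 [519.3  48.7]
 [485.6  77.5]]
short axis -40.535603
shift [108.6 -82.9 317. ] turn -24.1 j6 2.3
```

Call:
drive_tool:
  deltas:
    - [[27.2, -20.7, 20, 0, 0.75], [27.2, -20.7, 20, 0, 0.75], [27.1, -20.7, 20, 0, 0.75], [27.1, -20.8, 20, 0, 0.75], [0, 0, 40, -8, 0.75], [0, 0, 40, -8, 0.75], [0, 0, 40, -8, 0.75], [0, 0, 35, 0, 0.75], [0, 0, 20, 0, 0.75], [0, 0, 0, 0, 0.75]]

```text
clock: 4.15
ee_pos: [0.471, 0.0297, 0.0814]
ee_rot: [0.908, 0.418, -0.003, -0.001]
force: [-0.2, -1.2, 0.4]
grip_width: 0.75
grip_force: 0.0
```

Run:
```python
from h import *
to(.4734,.0292,.022,-40.5);print(O['clock'],O['ee_pos'],O['grip_width'])
cv2.imwrite('pics/w1.png',env.read_camera('wrist')[:,:,::-1])
```

```text
shift [ 1.4  2.4 59.4] turn -0.1 j6 2.19
4.15 [0.47099413 0.02971591 0.08138357] 0.7500544041605689
```

View pics/w1.png

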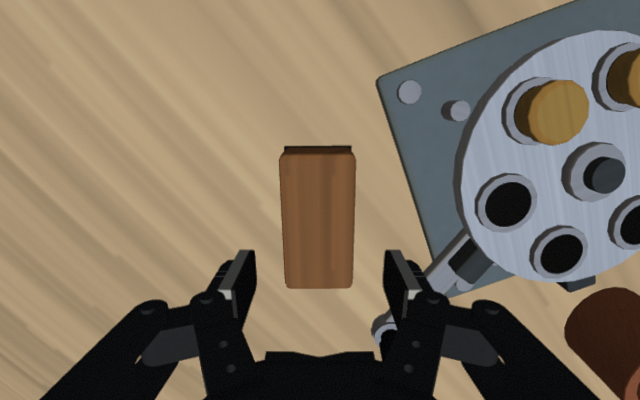

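The block sits centred between the fingers at (318,220), and the handle and base plate are clear of them. Descend and grip.

Call:
drive_tool:
  deltas:
    - [[1, 2, 30, 0, 0.75], [0, 0, 20, 0, 0.75], [0, 0, 9, 0, 0.75], [0, 0, 0, 0, 0.75], [0, 0, 0, 0, 0.4], [0, 0, 0, 0, 0.4], [0, 0, 0, 0, 0.4], [0, 0, 0, 0, 0.4]]

```text
clock: 5.0
ee_pos: [0.4768, 0.0294, 0.0265]
ee_rot: [0.908, 0.419, 0.001, 0.001]
force: [-1.4, 0.6, 6.0]
grip_width: 0.516
grip_force: 62.0
```

Call:
drive_tool:
  deltas:
    - [[0, 0, -20, 0, 0.4], [0, 0, -40, 0, 0.4], [0, 0, -40, 0, 0.4], [10, -10, -40, 0, 0.4], [25, -26, -30, 0, 0.4], [30, -32, -20, 0, 0.4], [32, -33, 0, 0, 0.4], [32, -33, 0, 0, 0.4], [20, -20, 0, 0, 0.4], [0, 0, 0, 0, 0.4]]

```text
clock: 6.0
ee_pos: [0.4549, 0.246, 0.2157]
ee_rot: [0.907, 0.421, 0.001, -0.0]
force: [0.6, -0.9, -1.8]
grip_width: 0.517
grip_force: 61.6
```

Run:
```python
from h import *
print(O['clock'],O['ee_pos'],O['grip_width'],O['grip_force'])
cv2.imwrite('pics/w2.png',env.read_camera('wrist')[:,:,::-1])
for n,z in [('tray',0),('stone',.003),('brush',0)]:
    for q in env.mark_of('wrist',n)[:2]: print(n,round(q['p'],2),np.round(q['at'],1),np.round(onz('wrist',q['at'],z),3))
```

```text
6.0 [0.45486561 0.24602466 0.21573548] 0.5169930047002965 61.584320068359375
tray 0.98 [242.3  48.8] [0.481 0.399 0.   ]
brush 0.39 [547.9 259.3] [ 0.611 -0.031  0.   ]
brush 0.18 [557.7 135.6] [0.695 0.106 0.   ]
```

View pics/w2.png

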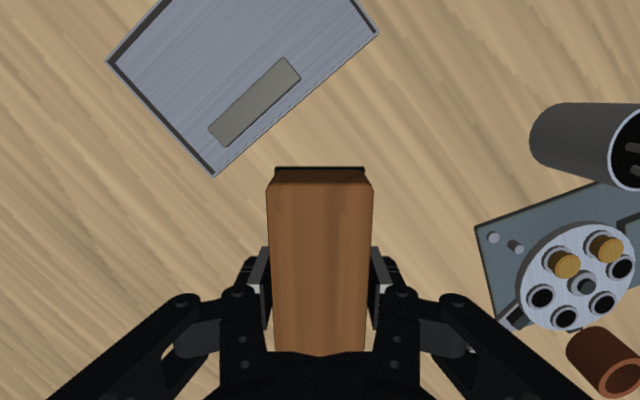

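The tray rim corners are at (106,62), (212,177) and (378,33), and the stone runs from (208,128) to (300,77). The fixture plate's left corner is at (475,229) and the caps are at (566,265) and (610,248).

Run:
```python
from h import *
A,B,C=[onz('wrist',p,.018)[:2] for p in [(106,62),(212,177),(378,33)]]
ex=C-B;ey=A-B;print(np.linalg.norm(ex),np.linalg.norm(ey))
th=np.degrees(np.arctan2(ex[1],ex[0]));th2=np.degrees(np.arctan2(ey[1],ey[0]))-90;print(th,th2)
ux=ex/np.linalg.norm(ex);uy=np.array([-ux[1],ux[0]]);ctr=B+ux*.115+uy*.08;print('tray',ctr)
for p in [(208,128),(285,57),(300,77),(225,147)]:
    w=onz('wrist',p,.015)[:2]-ctr;print('stone',w@ux,w@uy)
T=ctr+uy*.03;print(T);to(T[0],T[1],.2,th+90)
for p,z in [((475,229),.014),((566,265),.076),((610,248),.076),((583,285),.06)]: print(p,onz('wrist',p,z))
```

```text
0.22479877293590073 0.1546320079124343
-1.2317050675854833 -1.2567043575046597
tray [0.48443553 0.39676661]
stone -0.08190373763189145 -0.03952343917576638
stone 0.02613184737540788 -0.03928522537609638
stone 0.025470244992256676 -0.06305349456031697
stone -0.0819580697427232 -0.06547214408516332
[0.4850804  0.42675968]
shift [159.8 -97.6  15. ] turn 50.7 j6 2.62
(475, 229) [0.55520326 0.07519968 0.014     ]
(566, 265) [0.59859994 0.0188205  0.076     ]
(610, 248) [0.64454455 0.00372338 0.076     ]
(583, 285) [ 0.60863616 -0.03627383  0.06      ]
```

Call:
drive_tool:
  deltas:
    - [[39, -23.5, 0, 0, 0.4], [39, -23.5, 0, 0, 0.4], [39, -23.6, 0, 0, 0.4], [39, -23.7, 0, 0, 0.4], [0, 0, 5, -8.1, 0.4], [0, 0, 5, -8.1, 0.4], [0, 0, 5, -8.1, 0.4], [0, 0, 5, -8.1, 0.4], [0, 0, 5, -8.1, 0.4], [0, 0, 5, -8.1, 0.4]]

```text
clock: 7.2
ee_pos: [0.4859, 0.421, 0.1848]
ee_rot: [0.654, 0.756, -0.0, 0.0]
force: [-0.5, 0.2, -0.4]
grip_width: 0.517
grip_force: 61.6
```

Call:
drive_tool:
  deltas:
    - [[0, 0, 8, -8.1, 0.4], [0, 0, 8, -8.1, 0.4], [0, 0, 8, -8.1, 0.4], [0, 0, 8, -8.1, 0.4], [0, 0, 8, -8.1, 0.4], [0, 0, 8, -8.1, 0.4], [0, 0, 8, -8.1, 0.4], [0, 0, 8, -8.1, 0.4], [0, 0, 8, -8.1, 0.4], [0, 0, 8, -8, 0.4]]

```text
clock: 8.2
ee_pos: [0.4859, 0.421, 0.1048]
ee_rot: [0.007, 1.0, -0.0, -0.0]
force: [0.3, -0.0, -1.3]
grip_width: 0.515
grip_force: 61.6
```

Run:
```python
from h import *
print(O['clock'],O['ee_pos'],O['grip_width'],O['grip_force'])
to(.485,.4218,.031,-1.2+90)
```

```text
8.2 [0.48592028 0.42097703 0.10475256] 0.5153546673788579 61.60701870918274
shift [ 0.9  0.8 73.8] turn 0.4 j6 0.61
```

Call:
drive_tool:
  deltas:
    - [[1, 0.5, 30, 0, 0.4], [0, 0, 20, 0, 0.4], [0, 0, 12, 0, 0.4], [0, 0, 8, 0, 0.4], [0, 0, 4, 0, 0.4], [0, 0, 0, 0, 0.4]]

```text
clock: 8.8
ee_pos: [0.4843, 0.423, 0.0311]
ee_rot: [0.009, 1.0, 0.0, 0.0]
force: [0.1, 0.0, -1.1]
grip_width: 0.51
grip_force: 61.7
```

Call:
drive_tool:
  deltas:
    - [[0, 0, 1.5, 0, 0.4], [0, 0, 0.5, 0, 0.4], [0, 0, 0, 0, 0.4], [0, 0, 0, 0, 0.68], [0, 0, 0, 0, 0.68], [0, 0, 0, 0, 0.68], [0, 0, -10, 0, 0.68], [0, 0, -30, 0, 0.68], [0, 0, -45, 0, 0.68], [0, 0, -45, 0, 0.5]]

```text
clock: 9.8
ee_pos: [0.4835, 0.4229, 0.1606]
ee_rot: [0.009, 1.0, -0.0, -0.0]
force: [1.1, 0.1, 0.6]
grip_width: 0.522
grip_force: 0.0
```

Run:
```python
from h import *
print(O['clock'],O['ee_pos'],O['ee_rot'],O['joint_pos'])
for c in ['scene','side']:
    im=env.read_camera(c);cv2.imwrite(f'pics/{c}1.png',im[:,:,::-1])
    for n,z in [('block',.003),('stone',.003)]:
        for q in env.mark_of(c,n)[:1]: print(c,n,round(q['p'],2),np.round(q['at'],1),np.round(onz(c,q['at'],z),3))
```

```text
9.8 [0.48349658 0.42285254 0.16059139] [ 8.85001604e-03  9.99960684e-01 -3.09252240e-04 -4.59767760e-04] [ 6.03740089e-01  5.57919778e-01 -5.14760362e-02  9.62508475e-01
  2.26859428e-05  6.21440343e-01]
scene block 0.71 [307.1 158.7] [0.478 0.397 0.003]
scene stone 0.6 [339.3 238.6] [ 0.611 -0.032  0.003]
side block 0.88 [278.4 356. ] [0.482 0.424 0.003]
side stone 0.65 [302.8 335.1] [0.448 0.349 0.003]
```

The block is released in the tray. I'll raise and look at the fixture from above with the tool turned the way the lever work needs.

Call:
drive_tool:
  deltas:
    - [[0, 0, -40, 0, 0.5], [-5, -15, -40, 0, 0.5], [-10, -30, -35, 0, 0.5], [-15, -35, -30, 0, 0.5], [-20, -43, -12, 0, 0.5], [-22, -44, 0, 0, 0.5], [-22, -44, 0, 0, 0.5], [-22, -44, 0, 0, 0.5], [-22, -44, 0, 0, 0.5], [-22, -44, 0, 0, 0.5]]

```text
clock: 11.1
ee_pos: [0.6377, 0.0755, 0.3141]
ee_rot: [0.009, 1.0, 0.0, -0.002]
force: [0.8, 0.6, 0.1]
grip_width: 0.498
grip_force: 0.0
```

Call:
drive_tool:
  deltas:
    - [[-22, -44, 0, 0, 0.5], [-22, -40, 0, 0, 0.5], [-15, -30, 0, 0, 0.5], [0, 0, 0, 0, 0.5], [0, 0, 0, 0, 0.5]]

```text
clock: 11.6
ee_pos: [0.6943, -0.0383, 0.3135]
ee_rot: [0.01, 1.0, 0.001, -0.002]
force: [-0.4, 0.3, 0.0]
grip_width: 0.499
grip_force: 0.0
```

```bash
cat > see.py <<'E'
from h import *
import sys
print(O['clock'],O['ee_pos'],O['ee_rot'],O['joint_pos'].round(2))
cv2.imwrite('pics/'+sys.argv[1],env.read_camera('wrist')[:,:,::-1])
for n,z in [('cap1',.076),('cap2',.076),('lever_bar',.026),('handle',.065),('plunger_top',.222),('sleeve',0),('tin',0)]:
    for q in env.mark_of('wrist',n)[:2]: print(n,round(q['p'],2),np.round(q['at'],1),np.round(onz('wrist',q['at'],z),4))
E
python3 see.py w3.png
```

```text
11.6 [ 0.69425522 -0.03826117  0.31353285] [ 9.64452364e-03  9.99951354e-01  5.58315193e-04 -1.99046226e-03] [-0.16  0.6   0.41  1.38  0.   -0.14]
cap1 0.73 [364.9  91.6] [0.6037 0.0154 0.076 ]
cap1 0.39 [308.3 161.4] [ 0.6825 -0.051   0.076 ]
cap2 0.73 [364.9  91.6] [0.6037 0.0154 0.076 ]
cap2 0.39 [308.3 161.4] [ 0.6825 -0.051   0.076 ]
lever_bar 0.84 [304.5  15. ] [ 0.511  -0.0525  0.026 ]
plunger_top 0.92 [307.1 159. ] [ 0.6548 -0.0462  0.222 ]
sleeve 0.95 [193.4  89.5] [ 0.5924 -0.2094  0.    ]
tin 0.71 [416.6 159.6] [0.696  0.1041 0.    ]
tin 0.58 [323.7  98. ] [ 0.6084 -0.0303  0.    ]
```

View pics/w3.png

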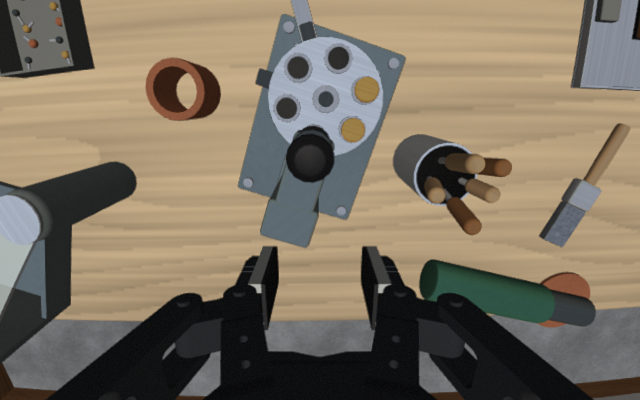

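This overhead view shows the hub at (326,98), caps at (366,90) and (353,130), the plunger head at (309,158), and plate corners at (287,14), (406,57), (239,187) and (348,220). Next I'll fit the fixture pose.

Run:
```python
from h import *
from scipy.optimize import least_squares
L=[((287,14),(-85,-85,14)),((406,57),(-85,85,14)),((239,187),(155,-85,14)),((348,220),(155,85,14)),((365.5,90.5),(-24,41.57,76)),((353,130),(24,41.57,76)),((308.5,158.5),(48,0,222))]
W=np.array([onz('wrist',p,q[2]/1000)[:2] for p,q in L]);Q=np.array([q[:2] for p,q in L])/1000
f=lambda v:(W-(np.array([[np.cos(v[2]),-np.sin(v[2])],[np.sin(v[2]),np.cos(v[2])]])@Q.T).T-v[:2])
r=least_squares(lambda v:f(v).ravel(),[.608,-.029,-.32],loss='soft_l1',f_scale=.002)
print(r.x,np.degrees(r.x[2]));print((f(r.x)*1000).round(1))
x,y,a=r.x;h=np.radians(213)+a
print('handle',x+.16*np.cos(h),y+.16*np.sin(h),'ang',np.degrees(h),'plunger',x+.048*np.cos(a),y+.048*np.sin(a))
to(x+.1605*np.cos(h-.03),y+.1605*np.sin(h-.03),.19,np.degrees(h)-90)
```

```text
[ 0.61250922 -0.02738259 -0.32221169] -18.4613697829697
[[ 2.6  6.8]
 [ 1.3 -1.8]
 [-0.9  2.7]
 [-0.7  1. ]
 [ 0.8 -2.1]
 [-0.5 -0.6]
 [-2.3 -1.2]]
handle 0.45763263776604474 -0.0675478243772988 ang 194.5386302170303 plunger 0.6580390090104455 -0.04258252269089547
shift [238.3 -30.3 126.3] turn -15.5 j6 -0.14
```

Call:
drive_tool:
  deltas:
    - [[48.3, -7.5, 0, 0, 0.7], [48.3, -7.5, 0, 0, 0.7], [48.3, -7.5, 0, 0, 0.7], [48.3, -7.5, 0, 0, 0.7], [48.3, -7.5, 0, 0, 0.7], [0, 0, 40, -7.8, 0.7], [0, 0, 40, -7.7, 0.7], [0, 0, 40, 0, 0.7], [0, 0, 20, 0, 0.7], [0, 0, 0, 0, 0.7]]

```text
clock: 13.0
ee_pos: [0.4504, -0.0699, 0.1737]
ee_rot: [-0.126, 0.992, 0.001, -0.002]
force: [-0.2, 0.4, -0.2]
grip_width: 0.703
grip_force: 0.0
```

```bash
python3 see.py w4.png; python3 -c "
from h import *
to(.454,-.07,.064,104.5)"
```

```text
13.0 [ 0.45044752 -0.06988709  0.17374199] [-0.1262652   0.99199321  0.00109534 -0.00231603] [-0.32  0.22 -0.53  0.82 -0.   -0.57]
lever_bar 0.67 [320.6 249.8] [ 0.5091 -0.053   0.026 ]
handle 0.78 [318.7 208.1] [ 0.4543 -0.0691  0.065 ]
sleeve 0.76 [169.6 273.2] [ 0.5938 -0.2079  0.    ]
tin 0.25 [320.2 206.3] [ 0.4734 -0.0626  0.    ]
shift [ -0.6   1.  113. ] turn -0.0 j6 -0.57
```

View pics/w4.png

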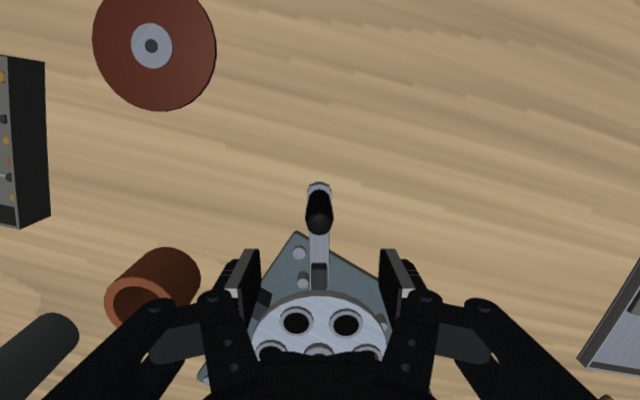

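The handle is centred between the fingers at (319,208), and the clearances look good. Lower around it.

Call:
drive_tool:
  deltas:
    - [[0, 1, 40, 0, 0.7], [0, 0, 40, 0, 0.7], [0, 0, 20, 0, 0.7], [0, 0, 10, 0, 0.7], [0, 0, 0, 0, 0.7], [-0.3, 10, 0, 3.6, 0.7], [-0.3, 10, 0, 3.6, 0.7], [-0.3, 10, 0, 3.6, 0.7], [-0.3, 10, 0, 3.6, 0.7], [0, 0, 0, 0, 0.7]]

```text
clock: 14.4
ee_pos: [0.4485, -0.0307, 0.0675]
ee_rot: [-0.001, 1.0, -0.001, 0.001]
force: [-1.2, -2.7, -0.1]
grip_width: 0.695
grip_force: 1.6
```

```bash
cat > lev.py <<'E'
from h import *
A=np.array([.611,-.028])
p=O['ee_pos'][:2]-A;R=yaw();a=np.degrees(np.arctan2(p[1],p[0]))%360;ty=np.degrees(np.arctan2(R[1,1],R[0,1]))
f=R.T@O['force']
print(O['clock'],'r',np.linalg.norm(p).round(4),'ang',a.round(1),'swept',(194.7-a).round(1),'yaw err',(ty-(a-90)).round(1),'z',O['ee_pos'][2].round(4),'tool force',f.round(1),O['grip_width'],O['grip_force'])
E
python3 lev.py
```

```text
14.4 r 0.1625 ang 180.9 swept 13.8 yaw err -0.8 z 0.0675 tool force [ 1.2 -2.7  0.1] 0.6953215603014613 1.6135883462266065
```

Call:
drive_tool:
  deltas:
    - [[-0.3, 10, 0, 3.6, 0.7], [-0.3, 10, 0, 3.6, 0.7], [-0.4, 10, 0, 3.6, 0.7], [-0.4, 10, 0, 3.6, 0.7], [-0.4, 10, 0, 3.6, 0.7], [-0.4, 10, 0, 3.6, 0.7], [-0.4, 10, 0, 3.6, 0.7], [-0.4, 10, 0, 3.6, 0.7], [-0.4, 10, 0, 3.6, 0.7], [-0.4, 10, 0, 3.6, 0.7]]

```text
clock: 15.4
ee_pos: [0.4774, 0.0616, 0.0671]
ee_rot: [0.309, 0.951, -0.002, -0.0]
force: [-5.0, -6.2, 6.6]
grip_width: 0.701
grip_force: 4.0
```

```bash
python3 lev.py
```

```text
15.4 r 0.1609 ang 146.1 swept 48.6 yaw err -2.2 z 0.0671 tool force [ 0.4 -8.  -6.6] 0.7010421233342979 4.012987430505746
```

Call:
drive_tool:
  deltas:
    - [[-0.4, 10, 0, 3.6, 0.7], [-0.4, 10, 0, 3.6, 0.7], [-0.4, 10, 0, 3.6, 0.7], [-0.4, 10, 0, 3.6, 0.7], [-0.2, 5, 0, 1.8, 0.7], [0, 0, 0, 0, 0.7]]

```text
clock: 16.0
ee_pos: [0.5078, 0.0946, 0.0665]
ee_rot: [0.439, 0.899, -0.001, -0.002]
force: [-5.9, -2.3, 4.2]
grip_width: 0.697
grip_force: 3.4
```

```bash
python3 lev.py
```

```text
16.0 r 0.1602 ang 130.1 swept 64.6 yaw err -2.2 z 0.0665 tool force [ 1.8 -6.1 -4.2] 0.6969564464732398 3.3601639419794083
```

Call:
drive_tool:
  deltas:
    - [[-0.2, 5, 0, 1.8, 0.7], [-0.2, 5, 0, 1.8, 0.7], [-0.1, 3, 0, 1.1, 0.7], [0, 0, 0, 0, 0.7]]

```text
clock: 16.4
ee_pos: [0.5178, 0.102, 0.0664]
ee_rot: [0.475, 0.88, -0.002, -0.002]
force: [-7.7, -2.6, 4.4]
grip_width: 0.701
grip_force: 3.7
```

Call:
drive_tool:
  deltas:
    - [[-0.1, 2, 0, 0.7, 0.7], [0, 0, 0, 0, 0.7]]

```text
clock: 16.6
ee_pos: [0.5193, 0.1029, 0.0663]
ee_rot: [0.481, 0.877, -0.002, -0.002]
force: [-7.7, -2.6, 4.8]
grip_width: 0.699
grip_force: 3.8
```

Call:
drive_tool:
  deltas:
    - [[-0.1, 2, 0, 0.7, 0.7], [0, 0, 0, 0, 0.7]]

```text
clock: 16.8
ee_pos: [0.5209, 0.104, 0.0663]
ee_rot: [0.486, 0.874, -0.002, -0.002]
force: [-8.0, -0.9, 5.3]
grip_width: 0.699
grip_force: 3.7
```

```bash
python3 lev.py
```

```text
16.8 r 0.1598 ang 124.3 swept 70.4 yaw err -2.5 z 0.0663 tool force [ 3.5 -7.2 -5.2] 0.6992193149324015 3.741138154291548
```

Call:
drive_tool:
  deltas:
    - [[-0.1, 2, 0, 0.7, 0.7], [0, 0, 0, 0, 0.7]]

```text
clock: 17.0
ee_pos: [0.5225, 0.1049, 0.0663]
ee_rot: [0.491, 0.871, -0.002, -0.003]
force: [-8.6, -1.4, 5.0]
grip_width: 0.701
grip_force: 3.9
```

Call:
drive_tool:
  deltas:
    - [[-0.1, 2, 0, 0.7, 0.7], [0, 0, 0, 0, 0.7]]

```text
clock: 17.2
ee_pos: [0.5241, 0.1059, 0.0662]
ee_rot: [0.497, 0.868, -0.002, -0.003]
force: [-8.5, -1.3, 3.6]
grip_width: 0.698
grip_force: 4.1
```

Call:
drive_tool:
  deltas:
    - [[-0.1, 2, 0, 0.7, 0.7], [0, 0, 0, 0, 0.7]]

```text
clock: 17.4
ee_pos: [0.5253, 0.1065, 0.0662]
ee_rot: [0.502, 0.865, -0.002, -0.003]
force: [-9.9, -1.5, 6.2]
grip_width: 0.704
grip_force: 4.9
```

```bash
python3 lev.py
```

```text
17.4 r 0.1595 ang 122.5 swept 72.2 yaw err -2.8 z 0.0662 tool force [ 3.7 -9.4 -6.2] 0.7036530519431876 4.893324400763959
```

Call:
drive_tool:
  deltas:
    - [[-0.1, 2, 0, 0.7, 0.7], [0, 0, 0, 0, 0.7]]

```text
clock: 17.6
ee_pos: [0.5257, 0.1065, 0.066]
ee_rot: [0.507, 0.862, -0.004, -0.003]
force: [-13.0, -5.5, 9.5]
grip_width: 0.701
grip_force: 7.0
```

Call:
drive_tool:
  deltas:
    - [[-0.1, 1.5, 0, 0.5, 0.7], [0, 0, 0, 0, 0.7]]

```text
clock: 17.8
ee_pos: [0.526, 0.1064, 0.0659]
ee_rot: [0.511, 0.859, -0.005, -0.004]
force: [-15.7, -7.5, 11.9]
grip_width: 0.705
grip_force: 8.5
```

```bash
python3 lev.py
```

```text
17.8 r 0.159 ang 122.3 swept 72.4 yaw err -3.8 z 0.0659 tool force [  0.9 -17.5 -11.7] 0.7050931217490695 8.538606902584434
```

The lever is at its stop: 17 N and no further motion. Follow it back along the arc.

Call:
drive_tool:
  deltas:
    - [[-0.3, -10, 0, -3.6, 0.7], [-1, -20, 0, -7.2, 0.7], [-1, -20, 0, -7.2, 0.7], [-1, -20, 0, -7.2, 0.7], [-1, -20, 0, -7.2, 0.7], [-1, -20, 0, -7.2, 0.7], [-1, -20, 0, -7.2, 0.7], [-1, -20, 0, -7.2, 0.7], [-1, -20, 0, -7.2, 0.7], [-1, -20, 0, -7.2, 0.7]]

```text
clock: 18.8
ee_pos: [0.4489, -0.0509, 0.0672]
ee_rot: [-0.063, 0.998, -0.0, 0.001]
force: [0.4, -0.7, -0.9]
grip_width: 0.698
grip_force: 0.1
```

Call:
drive_tool:
  deltas:
    - [[-0.3, -12, 0, -4.2, 0.7], [0, 0, 0, 0, 0.7], [0, 0, 0, 0, 0.7]]

```text
clock: 19.1
ee_pos: [0.4504, -0.0615, 0.0666]
ee_rot: [-0.096, 0.995, 0.0, 0.001]
force: [-0.7, 0.4, 0.2]
grip_width: 0.703
grip_force: 0.0
```

```bash
python3 lev.py
```

```text
19.1 r 0.164 ang 191.8 swept 2.9 yaw err -0.8 z 0.0666 tool force [ 0.6  0.5 -0.2] 0.703307727540761 0.0
```

Call:
drive_tool:
  deltas:
    - [[0, -8, 0, 0, 0.7], [0, 0, -30, 0, 0.7], [0, 0, -49, 0, 0.7], [0, 0, -49, 0, 0.3], [0, 0, -49, 0, 0], [0, 0, -49, 0, 0], [-20, 0, -25, 0, 0], [-45, -4, 0, 0, 0], [-48, -5, 0, 0, 0], [-48, -5, 0, 0, 0]]

```text
clock: 20.1
ee_pos: [0.6138, -0.0513, 0.3178]
ee_rot: [-0.097, 0.995, -0.0, 0.001]
force: [0.5, -1.2, -0.2]
grip_width: -0.002
grip_force: 0.0
```

Call:
drive_tool:
  deltas:
    - [[-48, -5, 0, 0, 0], [-35, 0, 0, 0, 0], [0, 0, 0, 0, 0], [0, 0, 0, 0, 0]]

```text
clock: 20.5
ee_pos: [0.6944, -0.0404, 0.3154]
ee_rot: [-0.097, 0.995, 0.0, -0.001]
force: [-0.7, -0.1, 0.2]
grip_width: 0.002
grip_force: 0.0
```

```bash
python3 see.py w5.png; python3 -c "
from h import *
to(.655,-.044,.242)"
```

```text
20.5 [ 0.69438085 -0.04037257  0.31544628] [-9.70687058e-02  9.95276808e-01  2.75101670e-04 -1.29053713e-03] [-0.16  0.6   0.41  1.39 -0.   -0.36]
cap1 0.91 [362.1 139.5] [0.6481 0.0024 0.076 ]
cap1 0.82 [321.2 139.8] [ 0.6579 -0.0452  0.076 ]
cap2 0.91 [362.1 139.5] [0.6481 0.0024 0.076 ]
cap2 0.82 [321.2 139.8] [ 0.6579 -0.0452  0.076 ]
lever_bar 0.92 [333.6  14.8] [ 0.5112 -0.0586  0.026 ]
plunger_top 0.61 [324.6 159.1] [ 0.6556 -0.0441  0.222 ]
plunger_top 0.44 [411.7 177.3] [0.6562 0.0223 0.222 ]
sleeve 0.61 [209.3  62.8] [ 0.5932 -0.2118  0.    ]
tin 0.97 [413.  180.3] [0.6977 0.1031 0.    ]
shift [39.   4.8 76. ] turn 0 j6 -0.36
```

View pics/w5.png

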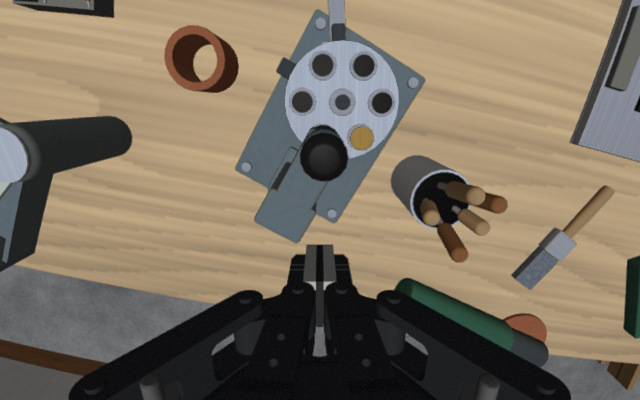

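The dial advanced one place: the second cap is at (362,138) and the first is hidden under the stamp at (324,158). The lever is home at the top. Now press the plunger.

Call:
drive_tool:
  deltas:
    - [[39, 4.8, 20, 0, 0], [0, 0, 30, 0, 0], [0, 0, 20, 0, 0], [0, 0, 2, 0, 0], [0, 0, 0, 0, 0]]

```text
clock: 21.4
ee_pos: [0.6552, -0.0439, 0.2454]
ee_rot: [-0.096, 0.995, 0.0, -0.0]
force: [0.1, -0.0, -0.3]
grip_width: 0.002
grip_force: 0.0
```

Call:
drive_tool:
  deltas:
    - [[0, 0, 4, 0, 0], [0, 0, 4, 0, 0], [0, 0, 0, 0, 0]]

```text
clock: 21.7
ee_pos: [0.6556, -0.0437, 0.2371]
ee_rot: [-0.097, 0.995, -0.0, 0.0]
force: [-0.1, -0.4, 0.4]
grip_width: -0.001
grip_force: 0.0
```

Call:
drive_tool:
  deltas:
    - [[0, 0, 4, 0, 0], [0, 0, 4, 0, 0], [0, 0, 0, 0, 0]]

```text
clock: 22.0
ee_pos: [0.6559, -0.0438, 0.2297]
ee_rot: [-0.097, 0.995, -0.0, 0.001]
force: [-0.9, 0.4, 5.9]
grip_width: 0.003
grip_force: 3.3
```

Call:
drive_tool:
  deltas:
    - [[0, 0, 4, 0, 0], [0, 0, 2, 0, 0], [0, 0, 0, 0, 0]]

```text
clock: 22.3
ee_pos: [0.6559, -0.0438, 0.2245]
ee_rot: [-0.097, 0.995, -0.0, 0.001]
force: [-1.6, 0.7, 8.9]
grip_width: 0.001
grip_force: 4.5
```

Call:
drive_tool:
  deltas:
    - [[0, 0, 1, 0, 0], [0, 0, 1, 0, 0], [0, 0, 0, 0, 0]]

```text
clock: 22.6
ee_pos: [0.6559, -0.0438, 0.2228]
ee_rot: [-0.097, 0.995, -0.0, 0.001]
force: [-2.7, -0.4, 10.6]
grip_width: -0.003
grip_force: 4.9
```

Call:
drive_tool:
  deltas:
    - [[0, 0, 1.5, 0, 0], [0, 0, 1.5, 0, 0], [0, 0, 0, 0, 0]]

```text
clock: 22.9
ee_pos: [0.6559, -0.0438, 0.2207]
ee_rot: [-0.097, 0.995, -0.001, 0.001]
force: [-3.0, 1.2, 13.4]
grip_width: -0.003
grip_force: 6.5
```

Call:
drive_tool:
  deltas:
    - [[0, 0, 1, 0, 0], [0, 0, 0.5, 0, 0], [0, 0, 0, 0, 0]]

```text
clock: 23.2
ee_pos: [0.656, -0.0439, 0.2206]
ee_rot: [-0.097, 0.995, -0.001, 0.002]
force: [-6.3, 0.6, 18.5]
grip_width: 0.004
grip_force: 9.7
```

Call:
drive_tool:
  deltas:
    - [[0, 0, 1, 0, 0], [0, 0, 0, 0, 0]]

```text
clock: 23.4
ee_pos: [0.656, -0.0438, 0.2205]
ee_rot: [-0.097, 0.995, -0.001, 0.002]
force: [-7.5, 1.2, 24.2]
grip_width: -0.003
grip_force: 12.0
```

Call:
drive_tool:
  deltas:
    - [[0, 0, -10, 0, 0], [0, 0, -15, 0, 0], [0, 0, -30, 0, 0], [15, 1, -30, 0, 0.7], [40, 3, 0, 0, 0.7], [48, 3, 0, 0, 0.7], [48, 3, 0, 0, 0.7], [48, 3, 0, 0, 0.7], [4, 1, 35, -3.4, 0.7], [0, 0, 45, 0, 0.7]]

```text
clock: 24.4
ee_pos: [0.4541, -0.0698, 0.2222]
ee_rot: [-0.126, 0.992, -0.002, 0.003]
force: [1.0, -0.2, -1.0]
grip_width: 0.698
grip_force: 0.0
```

Call:
drive_tool:
  deltas:
    - [[0, 0, 20, 0, 0.7], [0, 0, 0, 0, 0.7]]

```text
clock: 24.6
ee_pos: [0.4512, -0.0684, 0.1979]
ee_rot: [-0.126, 0.992, 0.001, -0.002]
force: [0.1, -0.1, 0.7]
grip_width: 0.699
grip_force: 0.0
```

```bash
python3 see.py w6.png; python3 -c "
from h import *
to(.4535,-.0695,.066,104.7)"
```

```text
24.6 [ 0.45116266 -0.06838764  0.19793901] [-0.12594899  0.99203302  0.00117703 -0.00244097] [-0.31  0.2  -0.49  0.88  0.   -0.57]
lever_bar 0.95 [317.3 238.1] [ 0.5089 -0.0552  0.026 ]
handle 0.64 [316.7 199.4] [ 0.4555 -0.0693  0.065 ]
sleeve 0.73 [174.8 260.9] [ 0.593  -0.2114  0.    ]
shift [1.000e+00 1.000e-01 1.354e+02] turn -0.2 j6 -0.57
```

The handle is back at rest, at (317,199) in the wrist view. Start the second stroke.

Call:
drive_tool:
  deltas:
    - [[0, 0, 40, 0, 0.7], [0, 0, 40, 0, 0.7], [0, 0, 35, 0, 0.7], [0, 0, 16, 0, 0.7], [0, 0, 0, 0, 0.7], [-0.3, 10, 0, 3.6, 0.7], [-0.3, 10, 0, 3.6, 0.7], [-0.3, 10, 0, 3.6, 0.7], [-0.3, 10, 0, 3.6, 0.7], [0, 0, 0, 0, 0.7]]

```text
clock: 26.0
ee_pos: [0.4495, -0.0298, 0.0709]
ee_rot: [-0.001, 1.0, -0.001, 0.001]
force: [-1.3, -3.1, 0.0]
grip_width: 0.699
grip_force: 1.6
```

```bash
python3 lev.py
```

```text
26.0 r 0.1615 ang 180.6 swept 14.1 yaw err -0.5 z 0.0709 tool force [ 1.3 -3.1 -0. ] 0.6989669492866489 1.5974596986779943
```

Call:
drive_tool:
  deltas:
    - [[-0.3, 10, 0, 3.6, 0.7], [-0.3, 10, 0, 3.6, 0.7], [-0.3, 10, 0, 3.6, 0.7], [-0.3, 10, 0, 3.6, 0.7], [-0.3, 10, 0, 3.6, 0.7], [-0.4, 10, 0, 3.6, 0.7], [-0.4, 10, 0, 3.6, 0.7], [-0.4, 10, 0, 3.6, 0.7], [-0.4, 10, 0, 3.6, 0.7], [-0.4, 10, 0, 3.6, 0.7]]

```text
clock: 27.0
ee_pos: [0.4787, 0.0623, 0.0707]
ee_rot: [0.309, 0.951, -0.002, 0.0]
force: [-4.1, -6.2, 5.1]
grip_width: 0.702
grip_force: 3.9
```

Call:
drive_tool:
  deltas:
    - [[-0.4, 10, 0, 3.6, 0.7], [-0.4, 10, 0, 3.6, 0.7], [-0.4, 10, 0, 3.6, 0.7], [-0.4, 10, 0, 3.6, 0.7], [-0.2, 5, 0, 1.8, 0.7], [-0.2, 5, 0, 1.8, 0.7], [-0.2, 5, 0, 1.8, 0.7], [-0.1, 3, 0, 1.1, 0.7], [0, 0, 0, 0, 0.7]]

```text
clock: 27.9
ee_pos: [0.5193, 0.1025, 0.0702]
ee_rot: [0.475, 0.88, -0.002, -0.001]
force: [-6.7, -2.7, 5.3]
grip_width: 0.699
grip_force: 3.4
```

```bash
python3 lev.py
```

```text
27.9 r 0.1595 ang 125.1 swept 69.6 yaw err -1.8 z 0.0702 tool force [ 1.4 -7.1 -5.3] 0.6992917059728446 3.4145252604503185
```

Call:
drive_tool:
  deltas:
    - [[-0.1, 2, 0, 0.7, 0.7], [-0.1, 2, 0, 0.7, 0.7], [0, 0, 0, 0, 0.7]]

```text
clock: 28.2
ee_pos: [0.5224, 0.1045, 0.0701]
ee_rot: [0.486, 0.874, -0.002, -0.002]
force: [-7.2, -3.5, 4.9]
grip_width: 0.701
grip_force: 3.6
```

Call:
drive_tool:
  deltas:
    - [[-0.1, 2, 0, 0.7, 0.7], [-0.1, 1, 0, 0.3, 0.7], [0, 0, 0, 0, 0.7]]

```text
clock: 28.5
ee_pos: [0.5246, 0.1058, 0.07]
ee_rot: [0.494, 0.87, -0.002, -0.002]
force: [-7.0, -2.2, 6.1]
grip_width: 0.7
grip_force: 4.0
```

Call:
drive_tool:
  deltas:
    - [[-0.1, 2, 0, 0.7, 0.7], [0, 0, 0, 0, 0.7]]

```text
clock: 28.7
ee_pos: [0.5256, 0.1062, 0.0699]
ee_rot: [0.499, 0.867, -0.003, -0.002]
force: [-9.6, -4.0, 6.2]
grip_width: 0.7
grip_force: 5.2
```

Call:
drive_tool:
  deltas:
    - [[-0.1, 2, 0, 0.7, 0.7], [0, 0, 0, 0, 0.7]]

```text
clock: 28.9
ee_pos: [0.526, 0.1062, 0.0698]
ee_rot: [0.504, 0.863, -0.005, -0.003]
force: [-12.6, -7.8, 10.0]
grip_width: 0.699
grip_force: 7.3
```

```bash
python3 lev.py
```

```text
28.9 r 0.1588 ang 122.4 swept 72.3 yaw err -2.9 z 0.0698 tool force [ -0.5 -14.9  -9.9] 0.6993089661113356 7.276255973847583
```

Call:
drive_tool:
  deltas:
    - [[-0.1, 1.5, 0, 0.5, 0.7], [0, 0, 0, 0, 0.7]]

```text
clock: 29.1
ee_pos: [0.5264, 0.1061, 0.0697]
ee_rot: [0.508, 0.861, -0.006, -0.003]
force: [-15.4, -9.2, 12.6]
grip_width: 0.698
grip_force: 8.8
```

Call:
drive_tool:
  deltas:
    - [[-0.3, -10, 0, -3.6, 0.7], [-1, -20, 0, -7.2, 0.7], [-1, -20, 0, -7.2, 0.7], [-1, -20, 0, -7.2, 0.7], [-1, -20, 0, -7.2, 0.7], [-1, -20, 0, -7.2, 0.7], [-1, -20, 0, -7.2, 0.7], [-1, -20, 0, -7.2, 0.7], [-1, -20, 0, -7.2, 0.7], [-1, -20, 0, -7.2, 0.7]]

```text
clock: 30.1
ee_pos: [0.4497, -0.0511, 0.0707]
ee_rot: [-0.067, 0.998, -0.0, 0.001]
force: [0.8, 0.1, -0.4]
grip_width: 0.703
grip_force: 0.0
```

Call:
drive_tool:
  deltas:
    - [[-0.3, -15, 0, -4.2, 0.7], [0, 0, 0, 0, 0.7], [0, 0, 0, 0, 0.7]]

```text
clock: 30.4
ee_pos: [0.4518, -0.0647, 0.0701]
ee_rot: [-0.099, 0.995, 0.0, 0.001]
force: [-1.1, -0.0, 0.4]
grip_width: 0.7
grip_force: 0.0
```

```bash
python3 lev.py
```

```text
30.4 r 0.1634 ang 193.0 swept 1.7 yaw err -1.6 z 0.0701 tool force [ 1.1  0.2 -0.4] 0.69963838402346 0.0
```

Lift out and go to the look pose.

Call:
drive_tool:
  deltas:
    - [[0, -5, 0, 0, 0.7], [0, 0, -30, 0, 0.7], [0, 0, -49, 0, 0.7], [0, 0, -49, 0, 0.3], [0, 0, -49, 0, 0], [0, 0, -49, 0, 0], [-20, 0, -20, 0, 0], [-45, -4, 0, 0, 0], [-48, -5, 0, 0, 0], [-48, -5, 0, 0, 0]]

```text
clock: 31.4
ee_pos: [0.6145, -0.0501, 0.3162]
ee_rot: [-0.1, 0.995, -0.0, 0.001]
force: [0.2, 0.4, 1.3]
grip_width: 0.003
grip_force: 0.0
```

Call:
drive_tool:
  deltas:
    - [[-48, -5, 0, 0, 0], [-35, 0, 0, 0, 0], [0, 0, 0, 0, 0], [0, 0, 0, 0, 0]]

```text
clock: 31.8
ee_pos: [0.695, -0.0386, 0.314]
ee_rot: [-0.101, 0.995, 0.0, -0.001]
force: [0.5, 0.0, -0.7]
grip_width: -0.002
grip_force: 0.0
```

```bash
python3 see.py w7.png; python3 -c "
from h import *
to(.656,-.044,.229)"
```

```text
31.8 [ 0.69498277 -0.0385867   0.31396532] [-1.00691361e-01  9.94916799e-01  3.17733725e-04 -1.30806499e-03] [-0.16  0.6   0.41  1.38 -0.   -0.36]
cap1 0.87 [320.7 139.2] [ 0.6578 -0.0444  0.076 ]
cap1 0.86 [297.7 101.5] [ 0.6212 -0.0788  0.076 ]
cap2 0.87 [320.7 139.2] [ 0.6578 -0.0444  0.076 ]
cap2 0.86 [297.7 101.5] [ 0.6212 -0.0788  0.076 ]
lever_bar 0.41 [339.  100.3] [ 0.6092 -0.03    0.026 ]
plunger_top 0.91 [322.2 156.9] [ 0.6547 -0.0446  0.222 ]
sleeve 0.89 [208.6  60.5] [ 0.5924 -0.2114  0.    ]
shift [38.9  3.5 87.5] turn 0 j6 -0.36
```

View pics/w7.png

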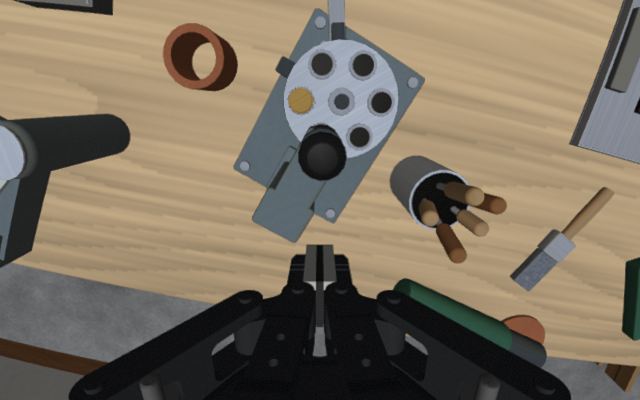

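Cap 1 has moved on to (300,100), cap 2 is under the stamp, and the lever is home. Press again.

Call:
drive_tool:
  deltas:
    - [[39, 3.5, 20, 0, 0], [0, 0, 30, 0, 0], [0, 0, 20, 0, 0], [0, 0, 5, 0, 0], [0, 0, 4, 0, 0], [0, 0, 4, 0, 0], [0, 0, 0, 0, 0]]

```text
clock: 32.9
ee_pos: [0.6568, -0.0439, 0.2338]
ee_rot: [-0.1, 0.995, -0.0, 0.001]
force: [-2.0, -0.1, 5.4]
grip_width: 0.001
grip_force: 2.4
```

Call:
drive_tool:
  deltas:
    - [[0, 0, 4, 0, 0], [0, 0, 2, 0, 0], [0, 0, 2, 0, 0], [0, 0, 0, 0, 0]]

```text
clock: 33.3
ee_pos: [0.6569, -0.044, 0.2266]
ee_rot: [-0.1, 0.995, -0.0, 0.001]
force: [-2.7, -0.0, 7.7]
grip_width: -0.001
grip_force: 4.1
```

Call:
drive_tool:
  deltas:
    - [[0, 0, 2, 0, 0], [0, 0, 2, 0, 0], [0, 0, 2, 0, 0], [0, 0, 0, 0, 0]]

```text
clock: 33.7
ee_pos: [0.6569, -0.044, 0.2211]
ee_rot: [-0.1, 0.995, -0.001, 0.001]
force: [-4.9, 0.6, 10.8]
grip_width: 0.003
grip_force: 5.3
```

Call:
drive_tool:
  deltas:
    - [[0, 0, 1.5, 0, 0], [0, 0, 1, 0, 0], [0, 0, 0, 0, 0]]

```text
clock: 34.0
ee_pos: [0.657, -0.044, 0.2206]
ee_rot: [-0.1, 0.995, -0.001, 0.002]
force: [-7.8, -0.1, 18.3]
grip_width: 0.004
grip_force: 9.2
```

Call:
drive_tool:
  deltas:
    - [[0, 0, 1, 0, 0], [0, 0, 0, 0, 0]]

```text
clock: 34.2
ee_pos: [0.657, -0.044, 0.2205]
ee_rot: [-0.1, 0.995, -0.001, 0.002]
force: [-9.4, 1.0, 23.7]
grip_width: -0.001
grip_force: 11.4
```

Call:
drive_tool:
  deltas:
    - [[0, 0, -10, 0, 0], [0, 0, -15, 0, 0], [0, 0, -30, 0, 0], [0, 0, -35, 0, 0], [-39, -3.5, 0, 0, 0], [0, 0, 0, 0, 0], [0, 0, 0, 0, 0]]

```text
clock: 34.9
ee_pos: [0.6959, -0.0394, 0.3044]
ee_rot: [-0.1, 0.995, 0.0, -0.0]
force: [-0.7, 0.1, -0.3]
grip_width: 0.0
grip_force: 0.0
```

```bash
python3 see.py w8.png
python3 - <<'E'
from h import *
for c in ['scene','side']:
    im=env.read_camera(c);cv2.imwrite(f'pics/{c}2.png',im[:,:,::-1])
    for n,z in [('block',.003),('tray',0),('stone',.003),('tin',0),('sleeve',0),('burrs',0),('disc',0),('brush',0),('spray',0),('handle',.065),('plunger_top',.222)]:
        for q in env.mark_of(c,n)[:1]: print(c,n,round(q['p'],2),np.round(onz(c,q['at'],z),3))
a=cv2.imread('pics/w5.png')[118:158,342:382];b=cv2.imread('pics/w8.png')[80:120,280:320];s=cv2.imread('pics/side2.png')
z=lambda i,h,w:cv2.resize(i,(w,h),interpolation=cv2.INTER_CUBIC)
cv2.imwrite('pics/fin.png',np.vstack([np.hstack([z(a,240,240),z(b,240,240),z(cv2.imread('pics/w8.png')[0:180,180:460],240,320)]),z(s[120:400,200:460],330,800)]))
E
```

```text
34.9 [ 0.69592187 -0.03937962  0.30441735] [-1.00225127e-01  9.94964782e-01  3.29735856e-05 -7.81818833e-05] [-0.16  0.6   0.39  1.36  0.   -0.36]
cap1 0.85 [321.6 139.3] [ 0.6582 -0.0445  0.076 ]
cap1 0.71 [299.   99.6] [ 0.6204 -0.0779  0.076 ]
cap2 0.85 [321.6 139.3] [ 0.6582 -0.0445  0.076 ]
cap2 0.71 [299.   99.6] [ 0.6204 -0.0779  0.076 ]
lever_bar 0.79 [337.4  12.8] [ 0.5135 -0.0548  0.026 ]
lever_bar 0.21 [414.2 179.2] [0.6907 0.092  0.026 ]
plunger_top 0.63 [322.8 158.4] [ 0.6553 -0.0452  0.222 ]
sleeve 0.97 [206.7  58. ] [ 0.592  -0.2116  0.    ]
tin 0.88 [417.2 178. ] [0.6926 0.1051 0.    ]
scene block 0.65 [0.474 0.421 0.003]
scene tray 0.85 [0.466 0.415 0.   ]
scene stone 0.61 [ 0.437 -0.006  0.003]
scene tin 0.98 [0.692 0.113 0.   ]
scene sleeve 0.7 [ 0.589 -0.219  0.   ]
scene burrs 0.97 [ 0.469 -0.398  0.   ]
scene disc 0.94 [ 0.356 -0.241  0.   ]
scene brush 0.52 [0.73  0.364 0.   ]
scene spray 0.68 [ 0.712 -0.347  0.   ]
scene handle 0.88 [ 0.451 -0.074  0.065]
scene plunger_top 0.64 [ 0.648 -0.038  0.222]
side block 0.96 [0.476 0.424 0.003]
side tray 0.18 [ 0.579 -0.212  0.   ]
side stone 0.61 [0.448 0.358 0.003]
side tin 0.78 [0.689 0.105 0.   ]
side sleeve 0.73 [ 0.599 -0.218  0.   ]
side burrs 0.81 [ 0.474 -0.39   0.   ]
side disc 0.64 [0.736 0.365 0.   ]
side brush 0.74 [0.744 0.377 0.   ]
side spray 0.64 [ 0.71  -0.337  0.   ]
side handle 0.63 [ 0.444 -0.08   0.065]
side plunger_top 0.42 [ 0.669 -0.049  0.222]
```

View pics/fin.png

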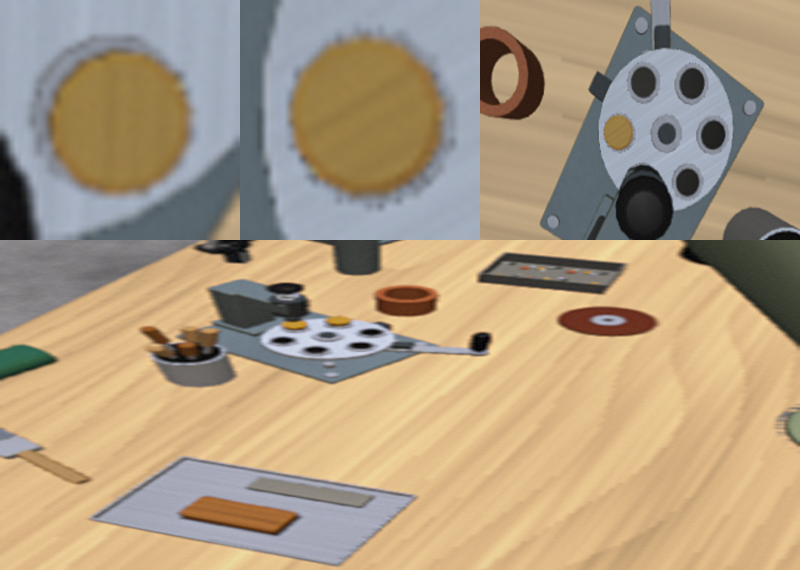

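The final view shows the block flat in the tray clear of the stone, the lever and plunger sprung back, cap 1 one place past the stamp and cap 2 under it. Nothing else has moved.

```bash
python3 -c "
from station import env
print(env.finish_job())"
```

```text
the job is handed in; nothing more can be done
None
```

I handed the job in at about 35 s: the block lies flat in the tray, and each cap was indexed and stamped with the plunger pressed to its stop. The second cap is under the stamp, lever and plunger are sprung back and nothing else appears to have moved. The stamp mark itself doesn't show in the camera views, so that part rests on the plunger's measured travel and force.

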